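# Index the jar-capping table to the next hole

### The job

Bring the next jar under the hand press: with a fingertip press the black indexing plunger on the table's arm in, push the arm clockwise (seen from above) off its hole, then stop holding the plunger down and go on pushing until it springs fully up in the very next hole, not past it. Do not touch the jars, for their lids lie on loose; lift nothing and leave the mixing bowl, wash bottle and spatula where they are. Finish with the hand clear of everything.

Things in the scene. Friction and masses are not known exactly. Their poses are not given: they have to be found in the camera images.
- stand: the capping table's fixed grey foot, 300 mm across, with a fixed steel index plate on it, 284 mm across, top 70 mm above the work surface, with six 12 mm holes on a 128 mm radius, 60 degrees apart. Origin: on the table's upright turning axis, at the work surface; z up; its y axis points from the turning axis to the press
- turntable (a joint): angle of the turning table, rad: 0 at the first hole, grows clockwise seen from above; the next hole clockwise is at 1.047 (60 degrees). An aluminium disc 216 mm across, top 88 mm up, six nests on a 72 mm radius, and a forked arm reaching 186 mm out from the axis. Drag 0.15 to 0.3 N m; it stays where it is left
- plunger (a joint): how far the indexing plunger is pressed in, m: 0 = up, its pin 7 mm up in a hole from below, table locked; about 0.007 = pin running along the plate's underside between holes, table free; 0.012 = bottomed. A spring lifts it with 4 N at 0, 10 N at 0.012, so it springs into the next hole by itself unless held down; held down it passes the hole
- plunger_top (a point): centre of the flat top of the plunger's black round head, 32 mm across, 122 mm above the work surface when up, on the end of the arm, 165 mm from the turning axis; it travels round with the table. x points outward along the arm, y anticlockwise, z up. Nothing stands outward of it; inward there is only the arm, 88 mm up, as far as the jars
- cheek (a point): middle of the top edge of the steel guard cheek on the clockwise side of the plunger head, 130 mm above the work surface; an equal one stands on the other side. Upright plates 5 mm thick, 32 mm long along the arm, 48 mm apart inside, the head midway between, so that fingertips on the head push the arm round by the cheek. Axes as plunger_top
- hole_now (a point): centre, at the plate's upper face, of the index hole that the pin is in at the start; the pin's round end shows in it between the two bars of the arm
- hole_next (a point): the same for the next hole clockwise, in which the pin must end
- press_pad (a point): centre of the underside of the press's round grey pad, 44 mm across, 150 mm above the work surface, 17 mm above the lid of the jar under it. The press head above it, 48 mm wide, 190 to 254 mm up, reaches outward to a column 205 mm from the turning axis; its lever's ball, at the column, is 325 mm up
- jar1_mid (a point): plain white ointment jar with a snap lid, 50 mm wide, 45 mm tall; this point is its centre, half-way up, standing loose in the nest under the press pad at the start (jars 1 to 6 follow one another anticlockwise, one in each nest, their lids 133 mm up)
- jar2_mid (a point): plain white ointment jar with a snap lid, 50 mm wide, 45 mm tall; this point is its centre, half-way up; it must end under the press pad
- jar3_mid (a point): plain white ointment jar with a snap lid, 50 mm wide, 45 mm tall; this point is its centre, half-way up
- jar4_mid (a point): plain white ointment jar with a snap lid, 50 mm wide, 45 mm tall; this point is its centre, half-way up
- jar5_mid (a point): plain white ointment jar with a snap lid, 50 mm wide, 45 mm tall; this point is its centre, half-way up
- jar6_mid (a point): plain white ointment jar with a snap lid, 50 mm wide, 45 mm tall; this point is its centre, half-way up
- mortar_mid (a point): white porcelain mixing bowl, 136 mm across, 68 mm tall, standing loose; this point is its centre, half-way up
- bottle_mid (a point): white plastic wash bottle, 60 mm across, 176 mm tall with its thin spout, standing loose; this point is on its axis, 70 mm up
- spatula_mid (a point): steel spatula, 190 mm long, lying loose on the work surface; this point is near its middle
Not all that is in view belongs to the job. What is shaped like the part that bears jar2_mid but green or purple is not meant.

How it is judged:
On the way, in this order (a step that is already met when the one before it is completed fails the run):
1. the plunger is pressed in by the fingers while the table is still at its first hole (value of joint plunger above 0.0062 m and value of joint turntable between -0.1 and 0.1 rad and contact force between the fingers and plunger above 1 N), for 0.05 s.
2. the table is pushed off the hole, the pin running between the holes (value of joint turntable between 0.3 and 0.95 rad and value of joint plunger above 0.0055 m), for 0.05 s.
At the end, for the whole second after the job is handed in: the table stands still within 2 degrees of the next hole clockwise, the plunger is up to within 1.5 mm (pin in that hole), the next jar is within 10 mm of the middle of the press pad seen from above, all jars stand upright (value of joint turntable between 1.012 and 1.082 rad and value of joint plunger below 0.0015 m and horizontal distance between jar2_mid and press_pad below 0.01 m and velocity of joint turntable between -0.03 and 0.03 rad/s and angle between each of jar1_mid, jar2_mid, jar3_mid, jar4_mid, jar5_mid, jar6_mid's own z axis and vertical below 0.1 rad); the robot touches nothing.
It fails at once if the table is turned past the next hole (by more than 5 degrees), or anticlockwise (value of joint turntable above 1.135 rad or value of joint turntable below -0.1 rad).
It fails at once if a jar is touched by the robot (more than 0.5 N) (contact force between any of the fingers, the arm and jar1 above 0.5 N or contact force between any of the fingers, the arm and jar2 above 0.5 N or contact force between any of the fingers, the arm and jar3 above 0.5 N or contact force between any of the fingers, the arm and jar4 above 0.5 N or contact force between any of the fingers, the arm and jar5 above 0.5 N or contact force between any of the fingers, the arm and jar6 above 0.5 N).
It fails at once if a jar is tipped or raised out of its nest (angle between any of jar1_mid, jar2_mid, jar3_mid, jar4_mid, jar5_mid, jar6_mid's own z axis and vertical above 0.25 rad or z of any of jar1_mid, jar2_mid, jar3_mid, jar4_mid, jar5_mid, jar6_mid in the frame of stand above 0.125 m).
It fails at once if the mixing bowl, wash bottle or spatula is moved more than 20 mm (distance of any of mortar_mid, bottle_mid, spatula_mid from where it was at the start of the episode above 0.02 m).
It also fails if it takes over 42 s, if anything falls off the work surface, if the arm or the gripper's body presses on something with over 40 N, if the wrist force passes 120 N, or if a joint passes its speed limit or range.

### The arm

A 6-joint arm with a two-finger parallel gripper is mounted at the origin on the work surface. World frame = base frame: x ahead of the robot, y to its left, z up, the work surface at z = 0. Lengths are in m, angles in rad, forces in N, time in s.
With the tool pointing down it reaches from about 0.375 to 0.975 m from the base axis. Payload 3.8 kg.
Tool frame: the origin (TCP) lies at the very end of the fingers, on their centre line; the grasp point (between the pads) lies behind it (bot.tcp_to_grasp is the y of the grasp point in the tool frame, in m); y points along the fingers, z is the direction in which the jaws open and shut, and the axes are right-handed (so a half turn about y gives the same grasp; the last joint's range is limited). The gripper opens to 85 mm and grips with 20 to 120 N. Pads are 22 mm wide; open, the fingers measure 114 mm over their backs; the gripper's body (76 mm by 85 mm) begins 54 mm behind the grasp point. The pads swing forward as they close: fully open they stand 13 mm farther back than shut.
Start: joints at [-1.358, 0.264, 1.604, -0, 1.274, -0.037], TCP at [0.167, -0.654, 0.231] pointing down, gripper open.
Joint ranges: [-2.63, 2.63], [-0.94, 2.18], [0.31, 2.57], [-1.31, 4.45], [0, 2.66], [-2.55, 2.55]. Speed limits (rad/s): [2.57, 2.57, 3.14, 3.14, 3.14, 3.14].

### API

Orientations are given as a rotation vector (axis times angle).
In Python, from workcell import bot, optics, workorder gives the robot as it stands.
- The arm moves only by the shell command python3 -m handwheel 'ROWS' [FORCE]. ROWS is JSON, a list of rows, each a list of 7 numbers: the shift along the tool's x, y, z in m, then the turn, a rotation vector about the tool's x, y, z in rad, then the opening, from 0 (shut) to 1 (fully open). A call has 1 to 8 rows; each row shifts and turns the commanded pose from where the row before left it, along the tool's axes as they then stand; what a row does not reach is not made up. A row lasts 1/8 s, in which the tool goes at most 62.5 mm and 10.7 degrees, less where a joint would pass 70% of its speed; a pose out of reach is approached as far as the arm can. A call with a gripper value outside its range is refused whole. The fingers move at their own pace and stop on an object; FORCE is the grip in N (left out, the last holds). Time passes only in rows, so rows that do not move let the fingers close. It gives the time, the measured TCP pose, the force and the opening at its end, in the units of the state.
- bot.read_state(): the state, without advancing time (a new reading comes with each control period).
- optics.read_camera(name): name is "scene" or "top" or "wrist"; returns a dict with "image" (400x640x3 uint8, red, green, blue), "z_map" (400x640 float32, m along the optical axis (not along the pixel's ray), 0 where there is no reading), "mtx" (3x3 intrinsics, pixels), "dist" ([k1, k2, p1, p2, k3] as OpenCV has them; the pictures are not rectified), "world_from_camera" (4x4, takes a point from camera to world coordinates); the wrist camera has in their place "hand_eye" (4x4, takes a point from camera to tool coordinates, whose origin is the TCP and whose axes are the tool frame's). Camera axes: x right, y down, z forward; pixel columns grow to the right and rows downward; lengths in m; the calibration is good to about 2 mm. A picture is of the moment at which its call begins: read the wrist's pose just before it.
- workorder.finish_job(): hands the job in, once; it reports no verdict.
The state is a dict: "time": time; "q": joint angles; "joint_vel": joint speeds; "joint_torque": joint torques, N m; "tool_pos": TCP position; "tcp_rot": TCP orientation; "wrist_force": force on the tool from outside, world axes, zero at the start; "torque": the same for the moment, N m; "width": opening from 0.0 (shut) to 1.0 (fully open).
Only numpy, scipy, OpenCV 4.12 (cv2) and the standard library are available. Lean on these libraries where they do the work, as an engineer would, in place of code of your own. Each camera call takes 0.05 s, during which the arm holds its last target.

## Working session

There is one attempt and no reset: what is moved stays moved. The work goes in short steps, Python scripts to look and compute and a shell command to move; the robot and the scene stay as the last step left them, time stands still between calls to the robot, and variables do not carry over. Pictures are saved under pics/ and viewed, and the job is handed in when it is done.

```bash
ls; mkdir -p pics
python3 - <<'E'
from workcell import bot,optics
import cv2,numpy as np
s=bot.read_state();print(s, bot.tcp_to_grasp)
for n in ("scene","top"):
    c=optics.read_camera(n);cv2.imwrite(f"pics/{n}0.png",c["image"][:,:,::-1]);np.savez(f"pics/{n}0.npz",**c)
    print(n,c["mtx"],c["dist"],c["world_from_camera"])
E
```

```text
pics
{'time': 0.0, 'q': array([-1.35789113e+00,  2.64772963e-01,  1.60538386e+00, -1.22182182e-06,
        1.27370339e+00, -3.69182697e-02]), 'joint_vel': array([ 3.65319255e-04,  8.23650374e-04,  7.20374303e-04,  1.81876079e-04,
       -1.15813800e-05,  1.87948668e-04]), 'joint_torque': array([ 1.31790737e-03, -5.15103793e+01, -3.67315686e+01,  5.09155871e-04,
        1.28400960e-02,  6.58528933e-06]), 'tool_pos': array([ 0.16671211, -0.65332751,  0.22994336]), 'tcp_rot': array([-0.26246265,  2.09093949, -2.08618505]), 'wrist_force': array([ 0.77158483, -0.68061283, -0.21253487]), 'torque': array([ 0.08133843,  0.02831707, -0.0492398 ]), 'width': 0.9960142177137254} -0.0187
scene [[405.90044675   0.         319.74047046]
 [  0.         405.90044675 198.227703  ]
 [  0.           0.           1.        ]] [0.01159844 0.         0.         0.         0.        ] [[-0.86766111  0.34089685 -0.36187501  0.98600819]
 [ 0.49712223  0.603406   -0.62351478  0.83437511]
 [ 0.00580333 -0.72089564 -0.69301933  1.0006163 ]
 [ 0.          0.          0.          1.        ]]
top [[409.34026438   0.         311.95524148]
 [  0.         409.34026438 201.57024737]
 [  0.           0.           1.        ]] [-0.05195811  0.          0.          0.          0.        ] [[-0.01930936 -0.99738892  0.06958795  0.43541336]
 [-0.99947746  0.01745152 -0.02720765  0.03391837]
 [ 0.0259222  -0.07007695 -0.99720472  1.15290821]
 [ 0.          0.          0.          1.        ]]
```

View pics/scene0.png

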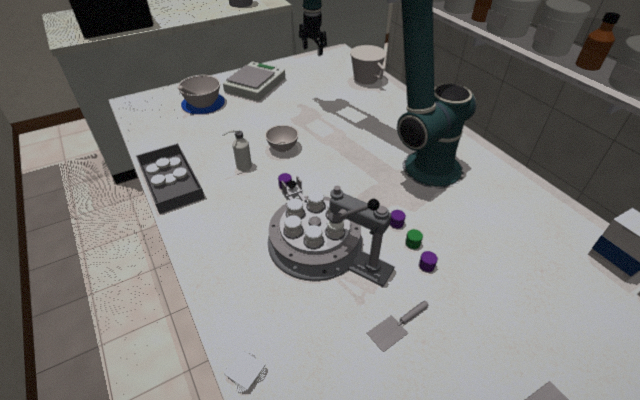

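View pics/top0.png

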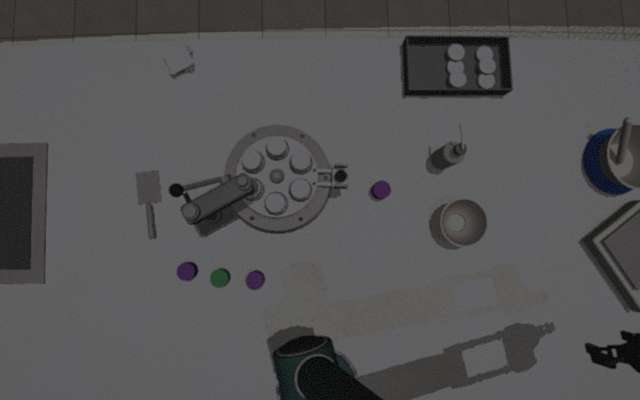

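The top view (up = +x, right = −y) shows the capping table at about (277,178). Its arm and black plunger are at (340,176), the press is at lower left, and jar 2, the next one anticlockwise from the press, is at about (276,203). The green and purple jars stand outside the table. I'll enlarge this and measure.

```bash
cat > h.py <<'E'
import numpy as np,cv2
def load(n): return dict(np.load(f"pics/{n}.npz"))
def ray(c,u,v,T=None):
    T=c["world_from_camera"] if T is None else T
    p=cv2.undistortPoints(np.array([[[u,v]]],float),c["mtx"],c["dist"])[0,0]
    d=T[:3,:3]@np.array([p[0],p[1],1]);return T[:3,3],d
def onplane(c,u,v,z,T=None):
    o,d=ray(c,u,v,T);return o+d*(z-o[2])/d[2]
def depthpt(c,u,v,T=None):
    o,d=ray(c,u,v,T);return o+d*c["z_map"][int(round(v)),int(round(u))]
E
python3 - <<'E'
from h import *
c=load("top0");im=c["image"][:,:,::-1]
g=cv2.convertScaleAbs(im,alpha=2.2)
cv2.imwrite("pics/t1.png",cv2.resize(g[115:245,160:360],None,fx=4,fy=4,interpolation=cv2.INTER_CUBIC))
c=load("scene0");im=c["image"][:,:,::-1]
cv2.imwrite("pics/s1.png",cv2.resize(im[160:290,250:450],None,fx=4,fy=4,interpolation=cv2.INTER_CUBIC))
E
```

```text
(no output)
```

View pics/t1.png

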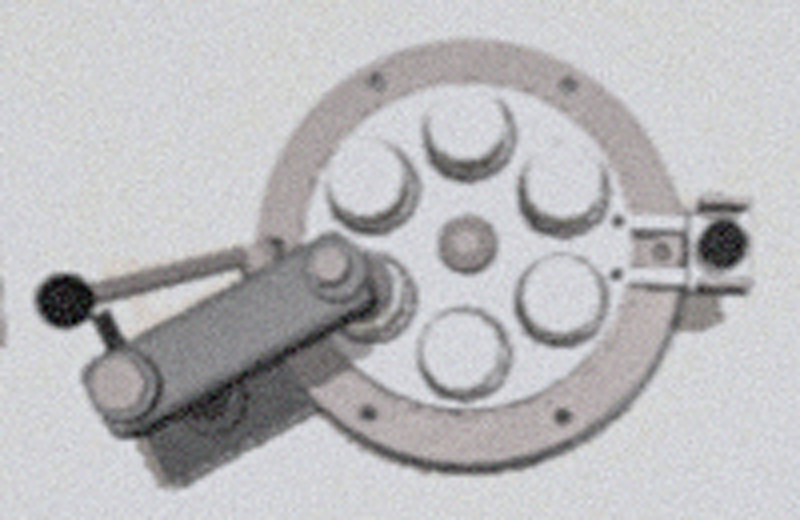

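View pics/s1.png

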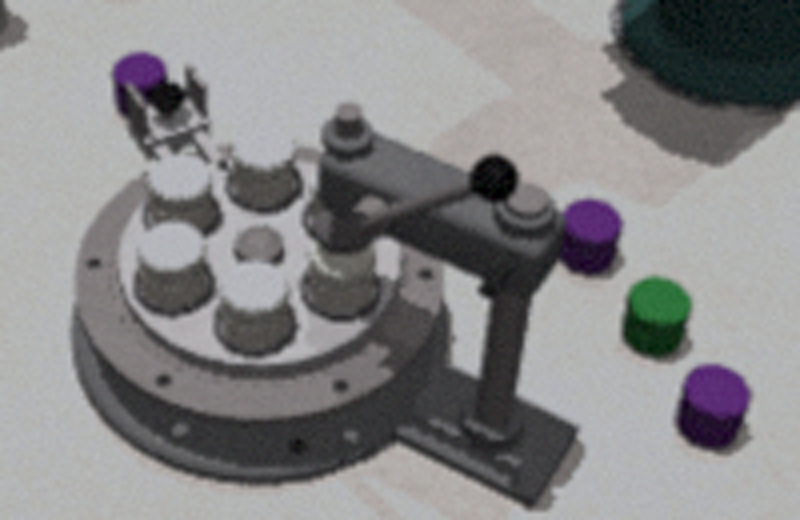

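The enlarged crops show holes at about crop (661,250) = hole_now and (562,417) = hole_next. The plunger head is at (722,243) between the two cheeks. Jar 1 is under the press at (380,295) and jar 2 at (464,353), a plain white jar. Next I'll refine with blobs.

Run:
```python
from h import *
c=load("top0");im=c["image"]
def full(x,y): return 160+(x+.5)/4-.5,115+(y+.5)/4-.5
H=[(377,80),(568,85),(661,250),(562,417),(368,413)]
P=np.array([onplane(c,*full(*h),.07) for h in H])
ctr=(P[0]+P[3])/2, (P[1]+P[4])/2
print(P, ctr, np.linalg.norm(P-sum(ctr)/2,axis=1))
g=im.astype(int).sum(2)
m=(g<90).astype(np.uint8);
n,l,st,ce=cv2.connectedComponentsWithStats(m[150:200,325:355])
for i in range(1,n):
    if st[i,4]>20: 
        u,v=ce[i]+[325,150];print("blob",u,v,st[i],onplane(c,u,v,.122),depthpt(c,u,v))
# disc jars
for h in [(464,353),(562,300),(563,190),(468,130),(374,185)]:
    print("jar",onplane(c,*full(*h),.133),depthpt(c,*full(*h)))
c=load("scene0");im=c["image"]
g=im.astype(int).sum(2)
print(np.array2string(g[172:200,280:306],max_line_width=200))
```

```text
[[ 0.69355483  0.15660438  0.07      ]
 [ 0.68826946  0.0286998   0.07      ]
 [ 0.57572117 -0.03135237  0.07      ]
 [ 0.46568101  0.03653639  0.07      ]
 [ 0.47064771  0.16442346  0.07      ]] (array([0.57961792, 0.09657038, 0.07      ]), array([0.57945859, 0.09656163, 0.07      ])) [0.12885801 0.12817292 0.12797532 0.12871296 0.12830349]
blob 340.05882352941177 175.61176470588236 [10 20 11 12 85] [ 0.57225379 -0.06695468  0.122     ] [ 0.57254109 -0.06716647  0.11983559]
jar [0.5049103  0.09675269 0.133     ] [0.50505012 0.09687911 0.13094806]
jar [0.53705929 0.03511782 0.133     ] [0.53667825 0.03511332 0.13682337]
jar [0.60652921 0.03330084 0.133     ] [0.6063389  0.03330152 0.13413432]
jar [0.64564592 0.09247545 0.133     ] [0.64573941 0.09250148 0.13254647]
jar [0.61157828 0.15184706 0.133     ] [0.61146639 0.15177216 0.13364778]
[[539 543 512 514 500 494 505 522 532 550 545 537 539 547 547 541 551 544 543 546 551 543 544 547 542 541]
 [520 479 411 369 343 327 328 402 466 506 530 549 551 548 534 542 544 549 541 555 541 549 551 543 539 547]
 [412 318 275 254 248 248 252 270 27
[... 2046 characters left out ...]
 446 391 295 249 226 218 326 458 485 425 443 519 548 549]
 [546 542 461 338 226 191 316 355 350 430 418 302 236 217 210 194 200 198 313 493 531 524 488 533 546 542]
 [550 550 544 463 293 219 395 400 298 239 272 248 214 206 206 211 212 263 263 415 516 526 536 544 537 522]
 [548 552 548 537 373 231 229 231 268 338 398 403 271 197 187 261 354 400 380 283 430 510 530 523 477 457]
 [545 540 547 538 463 318 222 196 322 488 528 512 375 238 251 396 483 500 487 300 298 468 516 525 446 396]
 [540 552 538 541 543 456 287 202 249 422 523 523 496 386 405 502 466 433 410 316 251 369 498 523 517 443]
 [540 536 543 536 540 534 381 296 325 328 479 540 548 537 544 555 543 527 509 462 348 266 426 515 498 415]]
```

Run:
```python
from h import *
from workcell import bot,optics
from scipy.spatial.transform import Rotation as R
s=bot.read_state();print(R.from_rotvec(s["tcp_rot"]).as_matrix().round(3))
c=optics.read_camera("wrist");print(c["hand_eye"].round(4),c["mtx"],c["dist"])
cv2.imwrite("pics/w0.png",c["image"][:,:,::-1])
t=load("top0")
for n,p,z in(("bowl",(460,222),.068),("bottle",(445,157),.15),("bottletip",(459,148),.17),("purple",(381,189),.045),("ball",(176,190),.325)):print(n,onplane(t,*p,z),depthpt(t,*p))
A=np.array([.5795,.0966]);
for a in(-91.7,-151.7):
    r=np.radians(a);print(A+.165*np.array([np.cos(r),np.sin(r)]))
```

```text
[[-0.969 -0.     0.247]
 [-0.247  0.002 -0.969]
 [-0.    -1.    -0.002]]
[[-0.000e+00  9.581e-01  2.866e-01 -7.320e-02]
 [ 1.000e-04 -2.866e-01  9.581e-01 -1.427e-01]
 [ 1.000e+00  1.000e-04 -0.000e+00  5.000e-04]
 [ 0.000e+00  0.000e+00  0.000e+00  1.000e+00]] [[318.05351245   0.         317.49693634]
 [  0.         318.05351245 200.45312138]
 [  0.           0.           1.        ]] [-0.02609339  0.          0.          0.          0.        ]
bowl [ 0.44901099 -0.39331525  0.068     ] [ 0.44976213 -0.4169161   0.00806847]
bottle [ 0.61180508 -0.33000614  0.15      ] [ 0.61894576 -0.34473853  0.10940029]
bottletip [ 0.63041265 -0.35914938  0.17      ] [ 0.63248167 -0.36331999  0.15957094]
purple [ 0.54389402 -0.18593442  0.045     ] [ 0.54403685 -0.18622389  0.04354126]
ball [0.52151052 0.28645059 0.325     ] [0.52197494 0.28781279 0.32053413]
[ 0.57460507 -0.06832738]
[0.43422124 0.01837545]
```

View pics/w0.png

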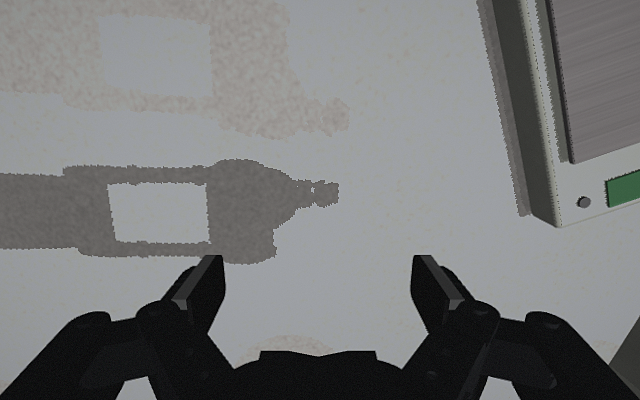

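```bash
python3 -m handwheel '[[-0.045,-0.004,-0.039,0,0,0,0],[-0.045,-0.004,-0.039,0,0,0,0],[-0.045,-0.004,-0.039,0,0,0,0],[-0.045,-0.004,-0.039,0,0,0,0],[-0.045,-0.004,-0.039,0,0,0,0],[-0.045,-0.004,-0.039,0,0,0,0]]' 60; python3 -m handwheel '[[-0.045,0,-0.039,0,0,0,0],[-0.045,0,-0.039,0,0,0,0],[-0.045,0,-0.039,0,0,0,0],[-0.045,0,-0.039,0,0,0,0],[-0.045,0,-0.039,0,0,0,0],[-0.045,0,-0.039,0,0,0,0]]'; python3 -m handwheel '[[0,0,0,0,-0.18,0,0],[0,0,0,0,-0.18,0,0],[0,0,0,0,-0.18,0,0],[0,0,0,0,-0.18,0,0],[0,0,0,0,-0.18,0,0],[0,0,0,0,-0.18,0,0],[0,0,0,0,-0.18,0,0],[0,0,0,0,0,0,0]]'
cat > look.py <<'E'
import sys
from h import *
from workcell import bot,optics
from scipy.spatial.transform import Rotation as R
s=bot.read_state();n=sys.argv[1]
c=optics.read_camera("wrist");M=np.eye(4);M[:3,:3]=R.from_rotvec(s["tcp_rot"]).as_matrix();M[:3,3]=s["tool_pos"]
c["world_from_camera"]=M@c["hand_eye"];np.savez(f"pics/{n}.npz",**c);cv2.imwrite(f"pics/{n}.png",c["image"][:,:,::-1])
print(s["time"],s["tool_pos"].round(4),s["q"].round(3),s["width"],s["wrist_force"].round(2));print(M[:3,:3].round(4))
E
python3 look.py w1
```

```text
time: 0.9
tool_pos: [0.3713, -0.3588, 0.2552]
tcp_rot: [-0.262, 2.089, -2.089]
wrist_force: [0.5, -0.8, 0.4]
width: -0.001
time: 1.65
tool_pos: [0.5751, -0.0653, 0.2551]
tcp_rot: [-0.263, 2.088, -2.089]
wrist_force: [1.4, -0.7, 0.3]
width: -0.001
time: 2.65
tool_pos: [0.5742, -0.067, 0.2549]
tcp_rot: [-1.179, 1.256, -1.255]
wrist_force: [0.4, -0.2, -0.4]
width: -0.002
2.65 [ 0.5742 -0.067   0.2549] [-0.159  0.068  1.787  0.     1.287 -0.096] -0.0023614836804613866 [ 0.45 -0.21 -0.44]
[[-6.29e-02 -7.00e-04  9.98e-01]
 [-9.98e-01  1.00e-04 -6.29e-02]
 [-1.00e-04 -1.00e+00 -7.00e-04]]
```

View pics/w1.png

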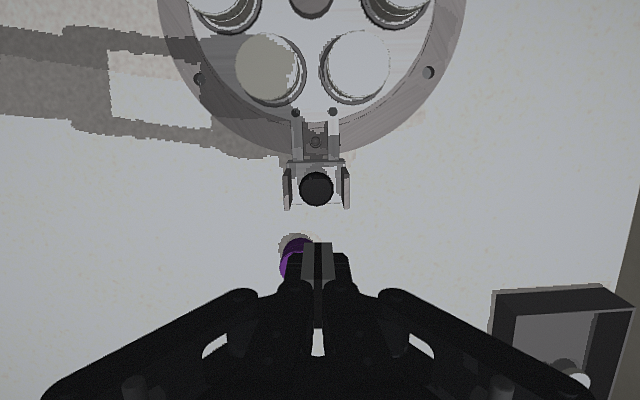

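The wrist view shows the plunger head at (316,189) between cheeks at about (287,186) (clockwise side) and (346,186). The pin is in hole_now at (315,142), and hole_next is at about (198,79). The shut fingers, tip at (318,243), are slim enough to fit between the cheeks.

Run:
```python
from h import *
c=load("w1");im=c["image"];g=im.astype(int).sum(2)
m=np.zeros((400,640),np.uint8);m[165:212,294:340]=g[165:212,294:340]<120
n,l,st,ce=cv2.connectedComponentsWithStats(m)
he=c["hand_eye"]
T=c["world_from_camera"];I=np.linalg.inv(T@np.linalg.inv(he))
def rep(nm,u,v,z):
    w=onplane(c,u,v,z);print(nm,(u,v),w.round(4),"tool",(I@np.r_[w,1])[:3].round(4),"depth z",depthpt(c,u,v).round(4))
for i in range(1,n):
    if st[i,4]>100: rep("head",*ce[i],.122); print(st[i])
rep("pin",315,142,.07);rep("next",198,79,.07);rep("hole-1",429,72,.07)
rep("cheekcw",288,186,.13);rep("cheekccw",346,186,.13)
cv2.imwrite("pics/w1c.png",cv2.resize(im[110:260,240:400,::-1],None,fx=5,fy=5,interpolation=cv2.INTER_CUBIC)[:600+150])
```

```text
head (np.float64(315.7692307692308), np.float64(189.36206896551724)) [ 0.5729 -0.0665  0.122 ] tool [-0.0005  0.1329 -0.0012] depth z [ 0.5729 -0.0666  0.1214]
[299 172  34  34 754]
pin (315, 142) [ 0.5742 -0.0302  0.07  ] tool [-0.0368  0.1849 -0.0021] depth z [ 0.5742 -0.0307  0.0653]
next (198, 79) [0.4648 0.0378 0.07  ] tool [-0.0977  0.185  -0.1156] depth z [0.4452 0.0433 0.0139]
hole-1 (429, 72) [0.6885 0.03   0.07  ] tool [-0.104   0.1848  0.1081] depth z [0.7075 0.0343 0.0131]
cheekcw (288, 186) [ 0.5493 -0.0599  0.13  ] tool [-0.0056  0.1249 -0.0252] depth z [ 0.5493 -0.06    0.1296]
cheekccw (346, 186) [ 0.5995 -0.063   0.13  ] tool [-0.0056  0.1249  0.0251] depth z [ 0.5995 -0.0631  0.1298]
```

Run:
```python
import cv2
i=cv2.imread("pics/w1c.png");cv2.imwrite("pics/w1c.png",i[:600])
```

```text
(no output)
```

View pics/w1c.png

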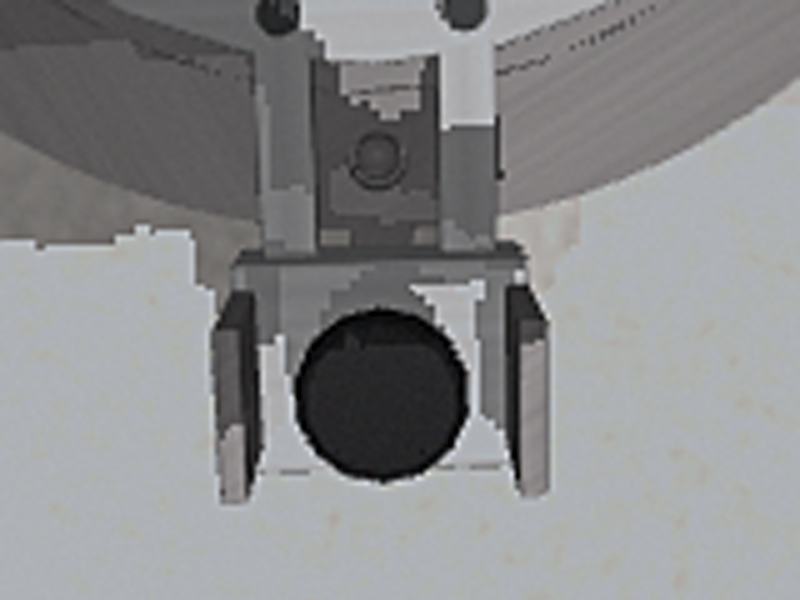

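```bash
python3 -m handwheel '[[0,0.03,-0.005,0,-0.03,0,0],[0,0.03,0,0,0,0,0],[0,0.03,0,0,0,0,0],[0,0.03,0,0,0,0,0],[0,0,0,0,0,0,0]]'; python3 look.py w2
```

```text
time: 3.32
tool_pos: [0.5668, -0.0663, 0.1323]
tcp_rot: [-1.197, 1.239, -1.23]
wrist_force: [-0.4, 0.1, 0.4]
width: 0.0
3.325 [ 0.5668 -0.0663  0.1323] [-0.16   0.155  1.926  0.     1.067 -0.127] 0.00028224240661675365 [-0.43  0.13  0.43]
[[-3.340e-02 -6.500e-03  9.994e-01]
 [-9.994e-01  1.100e-03 -3.340e-02]
 [-8.000e-04 -1.000e+00 -6.500e-03]]
```

View pics/w2.png

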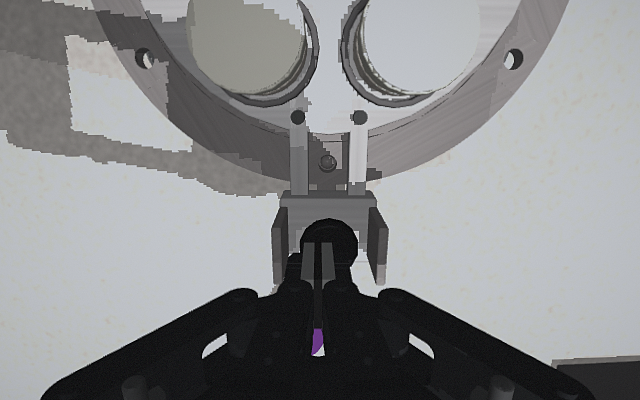

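The shut tips (320,245) sit over the head (329,243), between the cheeks (280 and 377). Now I press down.

```bash
python3 -m handwheel '[[0,0.005,0,0,0,0,0],[0,0.0035,0,0,0,0,0],[0,0,0,0,0,0,0]]';python3 -m handwheel '[[0,0.003,0,0,0,0,0],[0,0,0,0,0,0,0]]';python3 -m handwheel '[[0,0.003,0,0,0,0,0],[0,0.002,0,0,0,0,0],[0,0,0,0,0,0,0]]'
```

```text
time: 3.75
tool_pos: [0.5697, -0.0668, 0.1273]
tcp_rot: [-1.194, 1.232, -1.233]
wrist_force: [-0.5, -0.1, -0.3]
width: -0.005
time: 4.0
tool_pos: [0.5693, -0.0667, 0.1237]
tcp_rot: [-1.195, 1.232, -1.232]
wrist_force: [0.4, 0.2, 0.3]
width: -0.001
time: 4.38
tool_pos: [0.5698, -0.0669, 0.1193]
tcp_rot: [-1.194, 1.231, -1.232]
wrist_force: [0.1, 0.7, 4.0]
width: 0.002
```

```bash
python3 -m handwheel '[[0,0.004,0,0,0,0,0],[0,0.003,0,0,0,0,0],[0,0,0,0,0,0,0],[0,0,0,0,0,0,0]]'; python3 look.py w3
```

```text
time: 4.88
tool_pos: [0.5704, -0.0669, 0.1131]
tcp_rot: [-1.193, 1.23, -1.233]
wrist_force: [-1.9, 0.1, 7.2]
width: 0.005
4.875 [ 0.5704 -0.0669  0.1131] [-0.16   0.176  1.94   0.     1.023 -0.129] 0.005426737441345362 [-1.9   0.12  7.16]
[[-3.090e-02  2.200e-03  9.995e-01]
 [-9.995e-01 -3.000e-04 -3.090e-02]
 [ 3.000e-04 -1.000e+00  2.200e-03]]
```

View pics/w3.png

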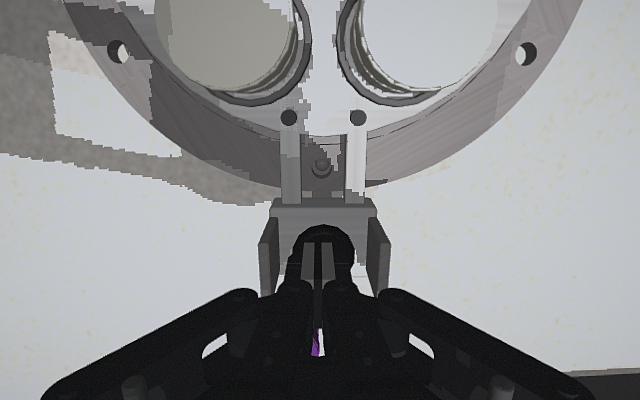

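```bash
python3 -m handwheel '[[0,0.002,0,0,0,0,0],[0,0,0,0,0,0,0],[0,0,0,0,0,0,0]]'
```

```text
time: 5.3
tool_pos: [0.5707, -0.067, 0.1114]
tcp_rot: [-1.193, 1.23, -1.234]
wrist_force: [-1.2, -0.8, 7.9]
width: 0.004
```

```bash
python3 -m handwheel '[[0,0,-0.004,0,0,0,0],[0,0,-0.004,0,0,0,0],[0,0,0,0,0,0,0]]'; python3 look.py w4
```

```text
time: 5.68
tool_pos: [0.5631, -0.0665, 0.1118]
tcp_rot: [-1.191, 1.229, -1.234]
wrist_force: [0.3, 1.0, 8.7]
width: -0.0
5.675 [ 0.5631 -0.0665  0.1118] [-1.620e-01  1.640e-01  1.958e+00  1.000e-03  1.016e+00 -1.310e-01] -0.0002028378440726138 [0.33 1.01 8.67]
[[-3.120e-02  4.100e-03  9.995e-01]
 [-9.995e-01 -1.000e-04 -3.120e-02]
 [ 0.000e+00 -1.000e+00  4.100e-03]]
```

View pics/w4.png

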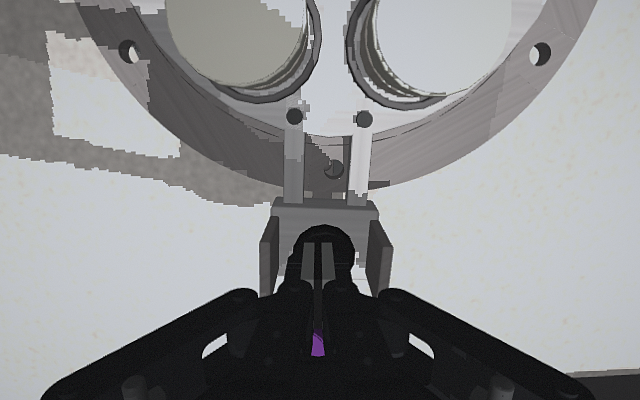

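```bash
python3 -m handwheel '[[-0.0002,0,-0.0083,0,0.05,0,0],[-0.0002,0,-0.0083,0,0.05,0,0],[-0.0002,0,-0.0083,0,0.05,0,0],[-0.0002,0,-0.0083,0,0.05,0,0],[-0.0002,0,-0.0083,0,0.05,0,0],[0,0,0,0,0,0,0]]'; python3 look.py w5
```

```text
time: 6.48
tool_pos: [0.5224, -0.0587, 0.1117]
tcp_rot: [-1.057, 1.412, -1.414]
wrist_force: [1.1, 5.3, 7.2]
width: 0.001
6.475 [ 0.5224 -0.0587  0.1117] [-0.161  0.088  2.044  0.003  1.005  0.119] 0.0010085980829581506 [1.13 5.28 7.19]
[[-0.2783  0.0048  0.9605]
 [-0.9605  0.0022 -0.2783]
 [-0.0034 -1.      0.004 ]]
```

View pics/w5.png

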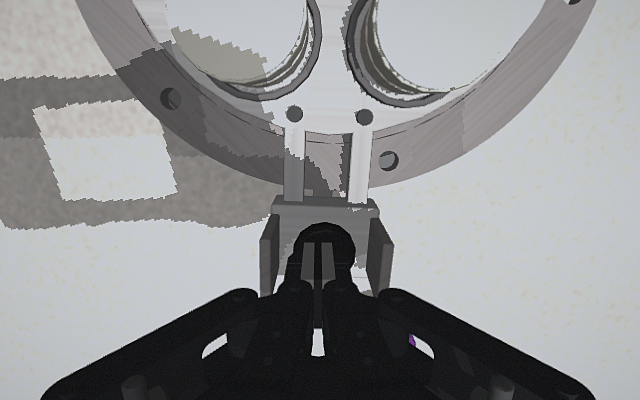

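```bash
python3 -m handwheel '[[-0.0004,0,-0.0083,0,0.05,0,0],[-0.0004,0,-0.0083,0,0.05,0,0],[-0.0004,0,-0.0083,0,0.05,0,0],[-0.0004,0,-0.0083,0,0.05,0,0],[-0.0004,0,-0.0083,0,0.05,0,0],[0,0,0,0,0,0,0]]'; python3 look.py w6
```

```text
time: 7.28
tool_pos: [0.4855, -0.0416, 0.112]
tcp_rot: [-0.902, 1.586, -1.589]
wrist_force: [3.1, 4.7, 8.2]
width: -0.001
7.275 [ 0.4855 -0.0416  0.112 ] [-0.139  0.013  2.122  0.003  1.     0.392] -0.0014282921008372884 [3.05 4.72 8.22]
[[-0.5072  0.0065  0.8618]
 [-0.8618  0.0019 -0.5072]
 [-0.005  -1.      0.0046]]
```

View pics/w6.png

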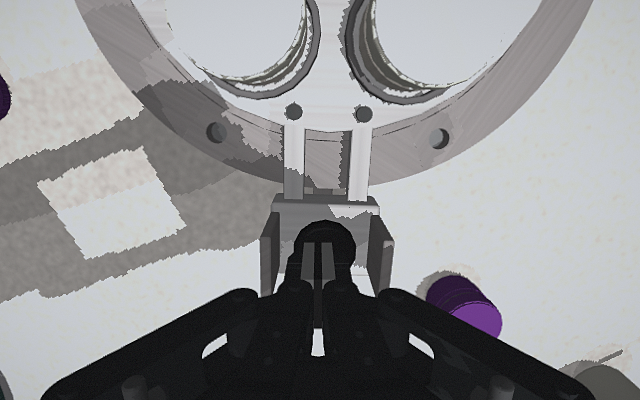

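The arm is midway between holes (holes at (216,132) and (440,138), arm centre at about 328), so the table is at about 0.52 rad. Now I let the plunger up: I raise the tips above the head but keep them below the cheek tops.

```bash
python3 -m handwheel '[[0,-0.006,0,0,0,0,0],[0,-0.006,0,0,0,0,0],[0,0,0,0,0,0,0],[0,0,0,0,0,0,0]]'; python3 -m handwheel '[[0,0,-0.004,0,0,0,0],[0,0,-0.004,0,0,0,0],[0,0,-0.004,0,0,0,0],[0,0,0,0,0,0,0]]'; python3 look.py w7
```

```text
time: 7.82
tool_pos: [0.4821, -0.0429, 0.1211]
tcp_rot: [-0.911, 1.59, -1.588]
wrist_force: [0.2, 0.3, -0.2]
width: -0.001
time: 8.32
tool_pos: [0.4724, -0.0365, 0.1221]
tcp_rot: [-0.909, 1.589, -1.588]
wrist_force: [1.1, 0.4, 0.4]
width: 0.0
8.325 [ 0.4724 -0.0365  0.1221] [-1.300e-01 -2.100e-02  2.135e+00  1.000e-03  1.027e+00  4.010e-01] 8.415563985478532e-05 [1.12 0.42 0.35]
[[-5.064e-01  2.000e-04  8.623e-01]
 [-8.623e-01  4.000e-04 -5.064e-01]
 [-5.000e-04 -1.000e+00 -1.000e-04]]
```

View pics/w7.png

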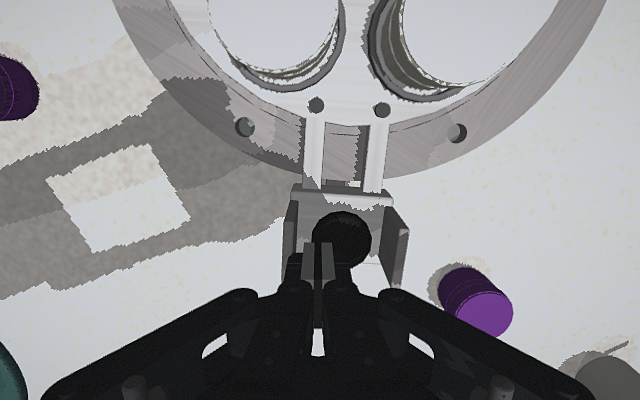

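```bash
python3 -m handwheel '[[-0.003,-0.0025,-0.005,0,0.05,0,0],[-0.001,0,-0.0083,0,0.05,0,0],[-0.0004,0,-0.0083,0,0.05,0,0],[-0.0004,0,-0.0083,0,0.05,0,0],[0,0,0,0,0,0,0]]'; python3 look.py w8
```

```text
time: 9.0
tool_pos: [0.4497, -0.0152, 0.1241]
tcp_rot: [-0.772, 1.725, -1.723]
wrist_force: [0.1, -0.3, 0.4]
width: -0.003
9.0 [ 0.4497 -0.0152  0.1241] [-0.089 -0.07   2.178  0.     1.036  0.641] -0.002861035211234708 [ 0.06 -0.35  0.43]
[[-6.669e-01 -1.700e-03  7.451e-01]
 [-7.451e-01  3.000e-04 -6.669e-01]
 [ 9.000e-04 -1.000e+00 -1.500e-03]]
```

View pics/w8.png

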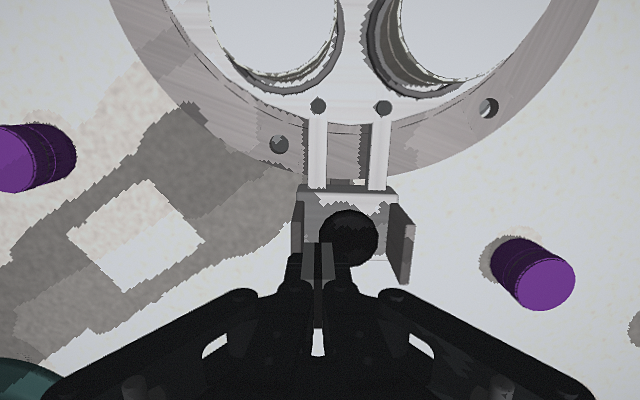

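```bash
python3 -m handwheel '[[-0.001,0,-0.0066,0,0.04,0,0],[-0.001,0,-0.0066,0,0.04,0,0],[-0.001,0,-0.0066,0,0.04,0,0],[-0.0004,0,-0.0066,0,0.04,0,0],[0,0,0,0,0,0,0]]'; python3 look.py w9
```

```text
time: 9.68
tool_pos: [0.4337, 0.0057, 0.1239]
tcp_rot: [-0.649, 1.829, -1.828]
wrist_force: [-0.1, -0.2, 0.4]
width: -0.0
9.675 [0.4337 0.0057 0.1239] [-0.044 -0.104  2.209  0.     1.039  0.845] -0.00042300156329756695 [-0.13 -0.2   0.42]
[[-7.770e-01 -1.800e-03  6.295e-01]
 [-6.295e-01  3.000e-04 -7.770e-01]
 [ 1.200e-03 -1.000e+00 -1.300e-03]]
```

View pics/w9.png

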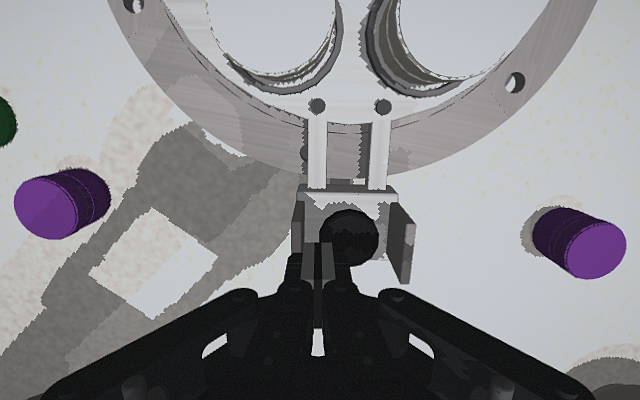

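```bash
python3 -m handwheel '[[-0.0003,0,-0.0042,0,0.025,0,0],[-0.0003,0,-0.0042,0,0.025,0,0],[-0.0003,0,-0.0042,0,0.025,0,0],[-0.0003,0,-0.0042,0,0.025,0,0],[0,0,0,0,0,0,0]]'; python3 look.py w10
```

```text
time: 10.35
tool_pos: [0.4246, 0.0206, 0.1243]
tcp_rot: [-0.566, 1.894, -1.891]
wrist_force: [-0.5, 0.5, -1.2]
width: 0.001
10.35 [0.4246 0.0206 0.1243] [-1.100e-02 -1.230e-01  2.224e+00  1.000e-03  1.041e+00  9.790e-01] 0.0009559394669103419 [-0.49  0.49 -1.19]
[[-8.366e-01 -1.500e-03  5.478e-01]
 [-5.478e-01  1.100e-03 -8.366e-01]
 [ 7.000e-04 -1.000e+00 -1.700e-03]]
```

View pics/w10.png

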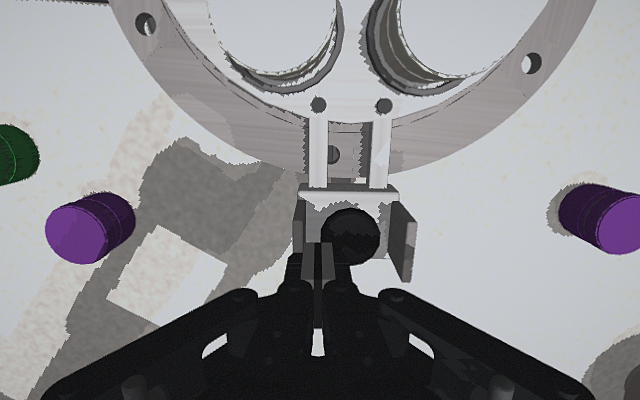

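The hole is now visible between the bars at (334,155), with the arm centre at about 349, so about 0.07 rad remains. I'll go slowly from here.

```bash
python3 -m handwheel '[[-0.0001,0,-0.002,0,0.012,0,0],[-0.0001,0,-0.002,0,0.012,0,0],[-0.0001,0,-0.002,0,0.012,0,0],[-0.0001,0,-0.002,0,0.012,0,0],[0,0,0,0,0,0,0]]'; python3 look.py w11; python3 -m handwheel '[[0,0,-0.0015,0,0.009,0,0],[0,0,0,0,0,0,0]]';python3 -m handwheel '[[0,0,-0.0015,0,0.009,0,0],[0,0,0,0,0,0,0]]'; python3 look.py w12
```

```text
time: 11.02
tool_pos: [0.4211, 0.0273, 0.1242]
tcp_rot: [-0.524, 1.923, -1.921]
wrist_force: [-0.3, 0.2, -0.3]
width: -0.001
11.025 [0.4211 0.0273 0.1242] [ 5.000e-03 -1.300e-01  2.231e+00  1.000e-03  1.041e+00  1.044e+00] -0.0007344649105752286 [-0.3   0.22 -0.27]
[[-8.620e-01 -7.000e-04  5.069e-01]
 [-5.069e-01  9.000e-04 -8.620e-01]
 [ 2.000e-04 -1.000e+00 -1.100e-03]]
time: 11.32
tool_pos: [0.4205, 0.0282, 0.1242]
tcp_rot: [-0.516, 1.928, -1.927]
wrist_force: [-0.4, -0.2, -0.1]
width: -0.002
time: 11.58
tool_pos: [0.4199, 0.0295, 0.1243]
tcp_rot: [-0.508, 1.933, -1.933]
wrist_force: [0.3, 0.8, -0.4]
width: -0.002
11.575 [0.4199 0.0295 0.1243] [ 0.011 -0.133  2.233  0.     1.041  1.068] -0.0023061872018024176 [ 0.27  0.81 -0.42]
[[-8.709e-01 -1.000e-04  4.914e-01]
 [-4.914e-01  1.000e-04 -8.709e-01]
 [ 0.000e+00 -1.000e+00 -1.000e-04]]
```

View pics/w12.png

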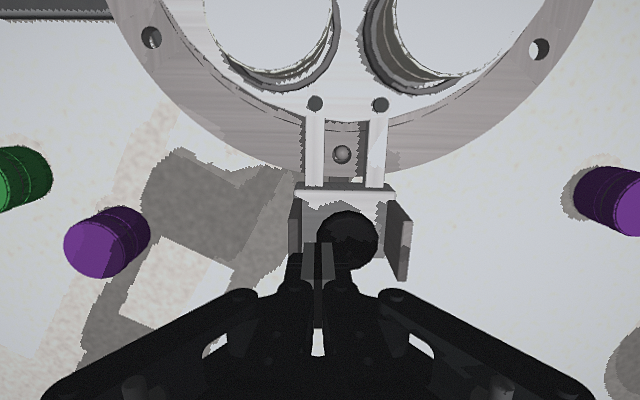

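The pin's end now shows in hole_next at (342,154). I'll check the head height, and push lightly to see whether the table is locked.

```bash
python3 - <<'E'
from h import *
for n in("w10","w11","w12"):
    c=load(n)
    pts=np.array([depthpt(c,u,v) for u in range(340,366,3) for v in range(222,245,3)])
    print(n,np.median(pts,0).round(4),pts[:,2].std().round(4))
c=load("w12")
cv2.imwrite("pics/w12c.png",cv2.resize(c["image"][80:260,250:430,::-1],None,fx=3.3,fy=3.3,interpolation=cv2.INTER_CUBIC))
E
python3 -m handwheel '[[0,0,-0.0015,0,0,0,0],[0,0,0,0,0,0,0]]';python3 -m handwheel '[[0,0,-0.0015,0,0,0,0],[0,0,0,0,0,0,0]]'; python3 look.py w13
```

```text
w10 [0.4435 0.011  0.1156] 0.0005
w11 [0.44   0.0174 0.1166] 0.0006
w12 [0.44   0.0208 0.1221] 0.017
time: 11.88
tool_pos: [0.4191, 0.0307, 0.1243]
tcp_rot: [-0.508, 1.933, -1.933]
wrist_force: [0.2, 0.2, 0.7]
width: -0.003
time: 12.12
tool_pos: [0.4185, 0.0321, 0.1243]
tcp_rot: [-0.508, 1.933, -1.933]
wrist_force: [0.4, 0.7, 1.4]
width: 0.004
12.125 [0.4185 0.0321 0.1243] [ 0.017 -0.135  2.235  0.     1.041  1.074] 0.0035499667607726115 [0.42 0.67 1.38]
[[-8.708e-01  2.000e-04  4.916e-01]
 [-4.916e-01  0.000e+00 -8.708e-01]
 [-2.000e-04 -1.000e+00  1.000e-04]]
```

View pics/w12c.png

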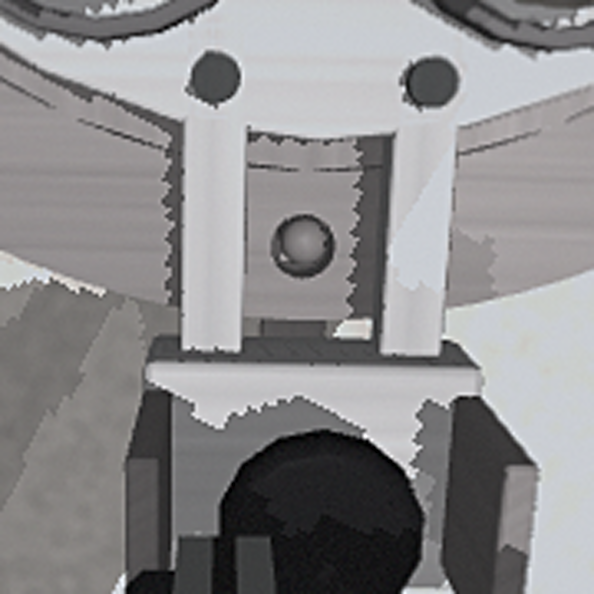

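Run:
```python
from h import *
for n in("w12","w13"):
    c=load(n)
    pts=np.array([depthpt(c,u,v) for u in range(335,362,3) for v in range(218,240,3)])
    print(n,np.median(pts,0).round(4))
    g=c["image"].astype(int).sum(2);m=np.zeros((400,640),np.uint8);m[205:238,300:385]=g[205:238,300:385]<110
    xs=np.where(m.any(0))[0];print(xs.min(),xs.max())
```

```text
w12 [0.4405 0.0239 0.122 ]
301 377
w13 [0.4392 0.0266 0.1219]
322 382
```

View pics/w13.png

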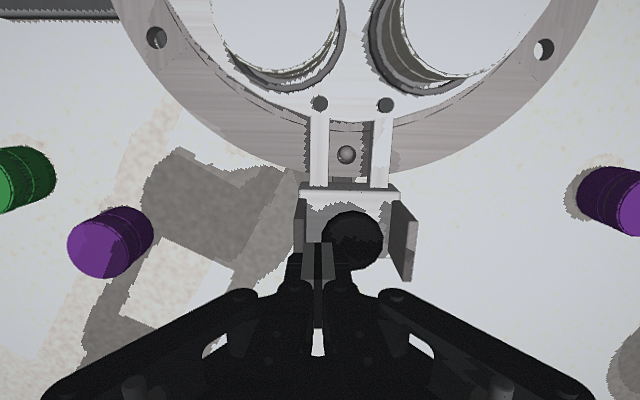

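The head is up at 0.122 m. In w13 the arm stayed still relative to the plate while the hand moved, so the pin is seated. Now I back off from the cheek and withdraw straight up.

```bash
python3 -m handwheel '[[0,0,0.005,0,0,0,0],[0,-0.02,0,0,0,0,0],[0,-0.04,0,0,0,0,0],[0,-0.05,0,0,0,0,0],[0,-0.05,0,0,0,0,0],[0,0,0,0,0,0,0]]'; python3 -m handwheel '[[0.05,0,0,0,0,0,0],[0,0,0,0,0,0,0]]' ; python3 look.py w14
python3 - <<'E'
from h import *
from workcell import optics
for n in ("scene","top"):
    c=optics.read_camera(n);np.savez(f"pics/{n}1.npz",**c)
c=load("top1");cv2.imwrite("pics/t2.png",cv2.resize(cv2.convertScaleAbs(c["image"][115:245,160:360,::-1],alpha=2.2),None,fx=4,fy=4,interpolation=cv2.INTER_CUBIC))
c=load("scene1");cv2.imwrite("pics/s2.png",cv2.resize(c["image"][160:290,250:450,::-1],None,fx=4,fy=4,interpolation=cv2.INTER_CUBIC))
a,b=load("top0")["image"].astype(int),load("top1")["image"].astype(int)
for nm,(u0,u1,v0,v1) in dict(spat=(130,165,165,240),bottle=(425,470,120,172),bowl=(425,490,195,250)).items(): print(nm,np.abs(a-b)[v0:v1,u0:u1].mean().round(2))
E
```

```text
time: 12.92
tool_pos: [0.4241, 0.0274, 0.2896]
tcp_rot: [-0.497, 1.927, -1.932]
wrist_force: [-0.3, 0.2, -0.3]
width: 0.001
time: 13.18
tool_pos: [0.3752, 0.0022, 0.283]
tcp_rot: [-0.508, 1.935, -1.934]
wrist_force: [1.2, 0.6, 0.1]
width: -0.001
13.175 [0.3752 0.0022 0.283 ] [-0.06  -0.364  2.109 -0.     1.398  0.999] -0.0009295477164991706 [1.21 0.58 0.11]
[[-8.717e-01 -1.900e-03  4.900e-01]
 [-4.900e-01 -3.000e-04 -8.717e-01]
 [ 1.800e-03 -1.000e+00 -7.000e-04]]
spat 5.54
bottle 5.32
bowl 5.06
```

View pics/w14.png

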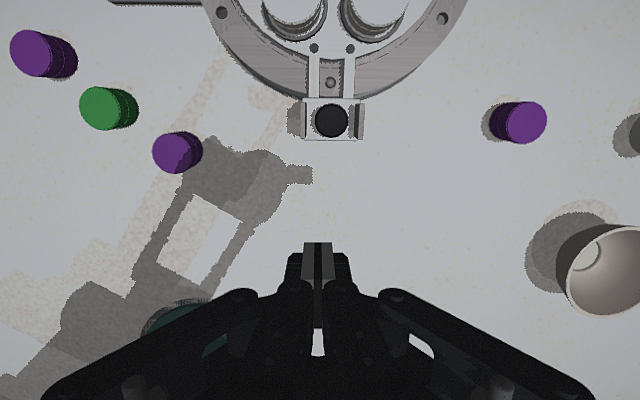

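View pics/t2.png

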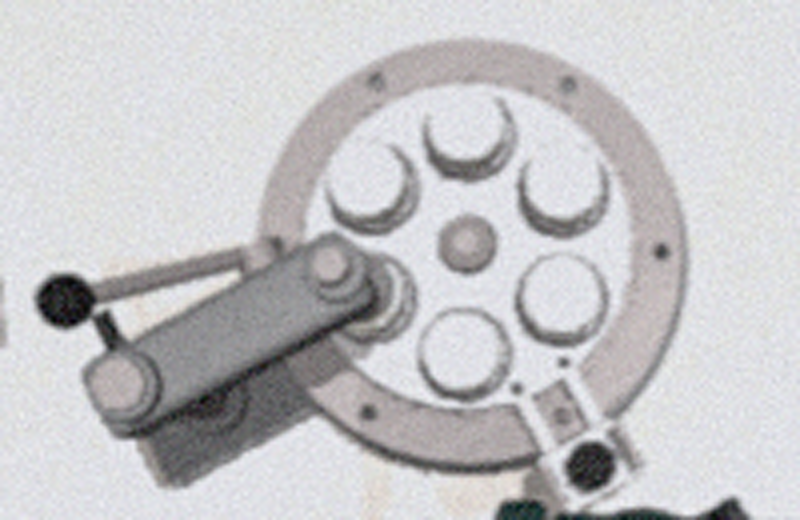

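View pics/s2.png

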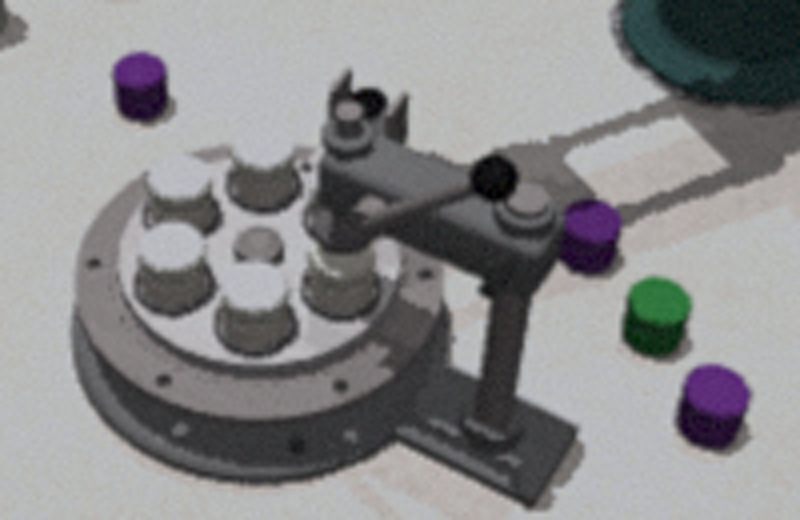

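All six jars are upright, the pin is in hole_next at (562,417) in the top crop, and a white jar is under the press. One numeric check and a settling row, then I hand in.

```bash
python3 -m handwheel '[[0,0,0,0,0,0,0],[0,0,0,0,0,0,0],[0,0,0,0,0,0,0]]'; python3 look.py w15
python3 - <<'E'
from h import *
c=load("w15");g=c["image"].astype(int).sum(2)
m=np.zeros((400,640),np.uint8);m[95:148,308:356]=g[95:148,308:356]<120
n,l,st,ce=cv2.connectedComponentsWithStats(m);i=1+st[1:,4].argmax();u,v=ce[i]
a=onplane(c,u,v,.122)[:2];d=depthpt(c,u,v);A=np.array([.579,.097])
print("head",a.round(4),d.round(4));r=a-A;print(np.hypot(*r),np.degrees(np.arctan2(r[1],r[0])),"start -92")
E
```

```text
time: 13.7
tool_pos: [0.3776, 0.0032, 0.2841]
tcp_rot: [-0.509, 1.933, -1.933]
wrist_force: [-0.1, 0.1, -0.1]
width: -0.003
13.7 [0.3776 0.0032 0.2841] [-0.058 -0.36   2.104  0.     1.398  0.999] -0.002908122861709687 [-0.14  0.05 -0.12]
[[-8.707e-01 -4.000e-04  4.918e-01]
 [-4.918e-01  0.000e+00 -8.707e-01]
 [ 4.000e-04 -1.000e+00 -2.000e-04]]
head [0.433  0.0198] [0.433  0.0198 0.122 ]
0.16516644006964043 -152.12349395987374 start -92
```

```bash
python3 -c "
from workcell import workorder
print(workorder.finish_job())"
```

```text
the job is handed in; nothing more can be done
None
```

The table is indexed one hole clockwise and jar 2 is under the press. I handed the job in after about 13.7 s on the robot's clock; no verdict was reported.

**What I did:** I pressed the plunger in about 10 mm with the shut fingertips (wrist force about 8 N). I then pushed the arm about 30° clockwise off its hole with the plunger held down. With the pin between the holes I raised the tips clear of the head and pushed on by the guard cheek until the plunger sprang up in the next hole. Finally I backed off the cheek and lifted away.

**Last checks:**
- **Plunger:** its head measured 0.122 m up, which is fully up.
- **Table angle:** the arm direction went from about −92.0° to −152.1°, a turn of about 60°. The head's radius came out at 165 mm, as it should.
- **Jars:** a white jar stands under the press pad and all the jars look upright in the top and scene views. I did not measure jar 2's offset from the pad separately.
- **Mixing bowl, wash bottle and spatula:** comparing the top view before and after showed no change beyond image noise.
- **Hand:** its final force reading is near zero and it is clear of everything.

**One check showed little:** the light push to test the lock raised hardly any force. I judged the pin seated from the head height and from the arm staying still relative to the plate.

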